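# Clip the punch holder onto the bench rail

### The arm

A 7-joint arm with a two-finger parallel gripper is mounted at the origin on a cart in front of the work surface, level with it; the furniture and walls round the work are solid. World frame = base frame: x ahead of the robot, y to its left, z up, the work surface at z = 0. Lengths are in m, angles in rad, forces in N, time in s.
With the tool pointing down it reaches from about 0.35 to 0.9 m from the base axis. Payload 7.2 kg.
Tool frame: the origin (TCP) lies midway between the tips of the shut fingers; the grasp point (between the pads) lies 19 mm behind it; z points along the fingers, y is the line along which they close (so a half turn about z gives the same grasp; the last joint's range is limited). The gripper opens to 88 mm and grips with 3 to 60 N. Pads are 20 mm wide; open, the fingers measure 115 mm over their backs; the gripper's body (75 mm by 178 mm) begins 61 mm behind the grasp point.
Start: joints at [-1.262, 0.411, -0.013, 1.596, 0.006, 1.134, -0.082], TCP at [0.23, 0.581, 0.223] pointing down, gripper open.
Joint ranges: [-2.95, 2.95], [-0.29, 1.99], [-1.47, 1.44], [0.14, 2.54], [-1.03, 4.17], [0.13, 1.85], [-2.86, 2.86]. Speed limits (rad/s): [2.39, 2.39, 3.01, 3.01, 3.14, 3.14, 3.14].

### API

Orientations are given as a unit quaternion [x, y, z, w].
In Python, from rig import r, viewer, nets gives the robot as it stands. The module is installed in compiled form; this text tells all that it offers.
- The arm moves only by the tool servo_tool, never from a script. Its argument "series" is a list that holds one entry, the list of rows, each a list of 6 numbers: the shift along the tool's x, y, z each as a share of 5 cm, from -1 to 1, then the turn, a rotation vector about the tool's x, y, z each as a share of 120 degrees, from -1 to 1. In form: [[[tx, ty, tz, ax, ay, az], ...]]. A call has 1 to 5 rows; each row shifts and turns the commanded pose from where the row before left it, along the tool's axes as they then stand; what a row does not reach is not made up. A row lasts 1/10 s, in which the tool goes at most 50 mm and 8.59 degrees, less where a joint would pass 70% of its speed; a pose out of reach is approached as far as the arm can. A call with a number of a shift or a turn outside -1 to 1 is refused whole. A call with a gripper value outside its range is refused whole. "claw" is the opening, from -1 (shut) to 1 (fully open), set as the call begins (left out, the last holds). The fingers move at their own pace and stop on an object; "force" is the grip in N (left out, the last holds). Time passes only in rows, so rows that do not move let the fingers close. It gives the time, the measured TCP pose, the force, the opening and the grip force at its end, in the units of the state.
- r.state(): the state, without advancing time (a new reading comes with each control period).
- viewer.read_camera(name): name is "side" or "top" or "wrist"; returns the picture (400x640x3 uint8, red, green, blue); there is no depth.
- viewer.camera_info(name): a dict with "camera_matrix" (3x3 intrinsics, pixels), "cam_to_world" (4x4, takes a point from camera to world coordinates). Camera axes: x right, y up, looking along -z (the intrinsics and any distortion apply to the point x, -y, -z); pixel columns grow to the right and rows downward; lengths in m; the calibration is good to about 2 mm. A picture is of the moment at which its call begins: read the wrist's pose just before it. camera_info takes no time and is no camera call; for the wrist camera it gives the pose at the moment of the call.
- r.finish_job(): hands the job in; it is judged then, once.
Trained networks look in the newest picture that a camera, given by its name, has taken for a name from the list of things; names that differ only in an ending like _2 or _b are one class to them, and where a whole thing is asked for, a point or a joint stands for the part that bears it (a point fixed in the world has none). Each returns a list of dicts, best first, with "p" (0 to 1); they miss things now and then, are a little off and sometimes report something else, mostly with a low value. They report only what shows in the picture. A call takes as long as a camera call.
- nets.silhouettes(camera, label): "mask" (400x640 bool, what is visible of it) and "position" ([column, row] in pixels, amid what is visible of it).
- nets.mark_of(camera, label): "position" ([column, row] in pixels: a listed point, or the origin of a listed thing).
The state is a dict: "time": time; "joints": joint angles; "joint_vel": joint speeds; "joint_efforts": joint torques, N m; "position": TCP position; "eef_rot": TCP orientation; "contact_force": force on the tool from outside, world axes, zero at the start; "ft_torque": the same for the moment, N m; "grip_width": finger opening in m; "gripper_force": force on a finger pad.
Only numpy, scipy, OpenCV 4.12 (cv2) and the standard library are available. Lean on these libraries where they do the work, as an engineer would, in place of code of your own. Each camera call takes 0.05 s, during which the arm holds its last target. There are 200 camera calls.

### The job

Clip the loose punch holder that has a lip and a sprung foot into the free bay of the grey metal rail: hook its lip under the rail's near overhang, rock it down until the foot clicks under the far keeper, and let go with the holder sitting flat in the rail. Leave the screw-down holder, which has neither lip nor sprung foot, where it stands.

Things in the scene. Friction and masses are not known exactly. Their poses are not given: they have to be found in the camera images.
- holder_grip (a point): Clip-on holder: centre of its beech block (36 x 26 x 52 mm high), 40 mm above the underside; grasp here, across y. Block stands centrally on a dark steel base 72 x 50 x 14 mm. x runs from lip to foot, z up. Lip: bright steel tongue 40 wide, 6 thick, flush with the underside, ends at x = -58 mm. Sprung foot: brass nose 24 wide, ends at x = +46, 4 to 9 mm above the underside. 0.25 kg
- holder_foot (a joint): Travel of the sprung brass foot into the base, m: 0 fully out, 0.009 pushed right in. The keeper's slope pushes it in as the foot end is rocked down; it springs out beneath the keeper (the click). Needs about 10 N down at the foot, or 18 N on the block's top.
- bay (a point): Free bay of the fixed rail: point on its floor, 5 mm above the bench, where the holder's underside centre belongs, axes parallel. x: near overhang to far keeper. Overhang: edge x = -45 mm, underside 15 mm above floor, falling to 10 at the wall x = -60; top 20. Keeper: edge x = +40, 11-14 above floor, slopes up to x = 54, z = 30. Free y -55 to 58; filled holder at y = -85. Enter pitched 18 deg, foot up
- spare_grip (a point): Screw-down holder, to be left alone: equal beech block and dark steel base, but with a flat dark ear with a screw hole at each end (24 wide, 5 thick, ending at x = -50 and +50 mm) in place of lip and foot. This point is the centre of its block, 40 mm above its underside; z up, x along its length.

How it is judged:
At the end, for the whole second after the job is handed in: The clip-on holder sits in the free bay: block centre 40 mm (+-4) above the rail's floor, within 8 mm across and 35 mm along the rail, tilt under 3.4 degrees, parallel within 10 degrees, foot out to within 4 mm; the screw-down holder within 30 mm of its start (x of holder_grip in the frame of bay between -0.008 and 0.008 m and y of holder_grip in the frame of bay between -0.035 and 0.035 m and z of holder_grip in the frame of bay between 0.036 and 0.044 m and angle between holder_grip's own z axis and vertical below 0.06 rad and angle between the x axis of holder_grip and the x axis of bay, either way round below 0.17 rad and value of joint holder_foot below 0.004 m and distance of spare_grip from where it was at the start of the episode below 0.03 m); the robot touches nothing.
It fails at once if the screw-down holder is knocked over (angle between spare_grip's own z axis and vertical above 0.5 rad).
It also fails if it takes over 45 s, if anything falls off the work surface, if the arm or the gripper's body presses on something with over 40 N, if the wrist force passes 120 N, or if a joint passes its speed limit or range.

## Working session

There is one attempt and no reset: what is moved stays moved. The work goes in short steps, Python scripts to look and compute and a tool call to move; the robot and the scene stay as the last step left them, time stands still between calls to the robot, and variables do not carry over. Pictures are saved under pics/ and viewed, at most 10 in all, crops included, and the job is handed in when it is done.

Besides the shell and the picture viewer there is one more tool, called after "Emit:" by a JSON object that holds its "name" and its "arguments", one argument or row to a line. servo_tool: Moves the arm, as the interface text tells. Its arguments: {"type":"object","properties":{"series":{"type":"array","items":{"type":"array","items":{"type":"array","items":{"type":"number","minimum":-1,"maximum":1}}}},"claw":{"type":"number"},"force":{"type":"number"}},"required":["series"]}

```bash
mkdir -p pics; cat > h.py <<'E'
import numpy as np, cv2
from rig import r, viewer, nets
from scipy.spatial.transform import Rotation as R
def ray(cam,px):
    i=viewer.camera_info(cam);K=np.array(i["camera_matrix"]);T=np.array(i["cam_to_world"])
    d=np.linalg.inv(K)@[px[0],px[1],1.];d=T[:3,:3]@[d[0],-d[1],-d[2]]
    return T[:3,3],d/np.linalg.norm(d)
def atz(cam,px,z):
    o,d=ray(cam,px);return o+d*(z-o[2])/d[2]
def proj(cam,p):
    i=viewer.camera_info(cam);K=np.array(i["camera_matrix"]);T=np.linalg.inv(np.array(i["cam_to_world"]))
    q=T[:3,:3]@p+T[:3,3];q=K@[q[0],-q[1],-q[2]];return q[:2]/q[2]
def tri(obs):
    A=0;b=0
    for c,p in obs:
        o,d=ray(c,p);M=np.eye(3)-np.outer(d,d);A=A+M;b=b+M@o
    return np.linalg.solve(A,b)
E
python3 - <<'E'
from h import *
np.set_printoptions(precision=4,suppress=True)
print(r.state())
for c in ["top","side","wrist"]:
    im=viewer.read_camera(c);cv2.imwrite(f"pics/{c}0.png",im[:,:,::-1])
    print(c,viewer.camera_info(c))
    for l in ["holder_grip","bay","spare_grip"]:
        print(l,[(np.round(d["position"],1),round(d["p"],2)) for d in nets.mark_of(c,l)[:3]])
E
```

```text
{'time': 0.0, 'joints': array([-1.2622,  0.4119, -0.0127,  1.597 ,  0.0056,  1.1343, -0.0822]), 'joint_vel': array([ 0.0006,  0.0012,  0.0004, -0.0005,  0.0002,  0.0003, -0.0011]), 'joint_efforts': array([ -0.0001, -58.7943,   0.6417, -29.1097,  -0.0538,   0.018 ,
         0.0001]), 'position': array([0.2298, 0.5807, 0.2218]), 'eef_rot': array([ 0.1873,  0.9823, -0.0008, -0.0001]), 'contact_force': array([-0.5604,  0.2597,  0.3518]), 'ft_torque': array([ 0.0067,  0.0085, -0.022 ]), 'gripper_force': 0.0, 'grip_width': 0.08800792445787234}
top {'camera_matrix': array([[433.4336,   0.    , 327.2128],
       [  0.    , 433.4336, 197.7989],
       [  0.    ,   0.    ,   1.    ]]), 'cam_to_world': array([[-0.029 ,  0.9946, -0.0999,  0.4555],
       [-0.9996, -0.0293, -0.0015, -0.3617],
       [-0.0044,  0.0998,  0.995 ,  0.9033],
       [ 0.    ,  0.    ,  0.    ,  1.    ]])}
holder_grip [(array([269.5, 226.6]), 0.7)]
bay [(array([366.2, 204.3]), 0.56)]
spare_grip [(array([296.4, 162.8]), 0.98)]
side {'camera_matrix': array([[360.92  ,   0.    , 318.1402],
       [  0.    , 360.92  , 205.2215],
       [  0.    ,   0.    ,   1.    ]]), 'cam_to_world': array([[ 0.9461,  0.1545, -0.2847,  0.2922],
       [-0.3239,  0.4663, -0.8232, -1.0599],
       [ 0.0056,  0.871 ,  0.4912,  0.4729],
       [ 0.    ,  0.    ,  0.    ,  1.    ]])}
holder_grip [(array([286.5, 193.1]), 0.66)]
bay [(array([326.6, 242.5]), 0.85)]
spare_grip [(array([338.4, 195. ]), 0.76)]
wrist {'camera_matrix': array([[336.9272,   0.    , 318.245 ],
       [  0.    , 336.9272, 194.2721],
       [  0.    ,   0.    ,   1.    ]]), 'cam_to_world': array([[ 0.3676, -0.8959, -0.2493,  0.1619],
       [ 0.93  ,  0.3539,  0.0996,  0.6074],
       [-0.001 , -0.2685,  0.9633,  0.3838],
       [ 0.    ,  0.    ,  0.    ,  1.    ]])}
holder_grip []
bay []
spare_grip []
```

```bash
python3 - <<'E'
from h import *
np.set_printoptions(precision=4,suppress=True)
for n,a,b in [("holder",(269.5,226.6),(286.5,193.1)),("bay",(366.2,204.3),(326.6,242.5)),("spare",(296.4,162.8),(338.4,195))]:
    p=tri([("top",a),("side",b)]);print(n,p,proj("top",p)-a,proj("side",p)-b)
a=cv2.imread("pics/top0.png")[110:290,200:460];b=cv2.imread("pics/side0.png")[140:320,220:480]
cv2.imwrite("pics/m0.png",np.vstack([cv2.resize(x,None,fx=3,fy=3,interpolation=cv2.INTER_CUBIC)[:,:780][:540] for x in (a,)]))
cv2.imwrite("pics/m1.png",cv2.resize(b,None,fx=3,fy=3,interpolation=cv2.INTER_CUBIC))
E
```

```text
holder [ 0.4876 -0.2435  0.0375] [-0.0506  0.2331] [ 0.1821 -0.0082]
bay [ 0.5284 -0.4407  0.0039] [-0.1673  0.6332] [ 0.606  -0.0636]
spare [ 0.6127 -0.2996  0.0396] [-0.3183  1.118 ] [ 0.9025 -0.1238]
```

View pics/m0.png

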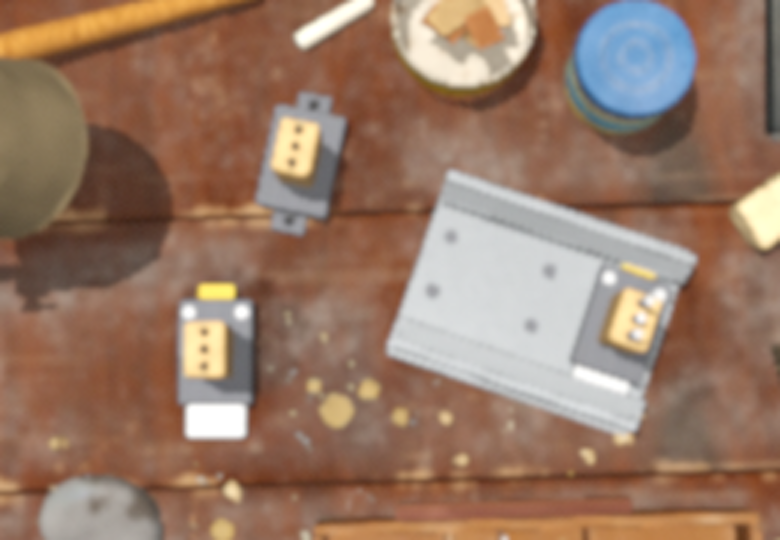

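View pics/m1.png

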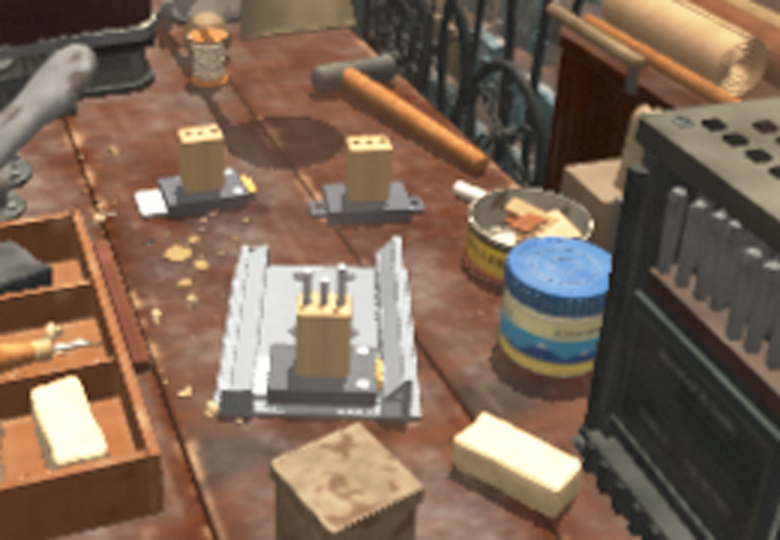

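The top view shows the clip-on holder at crop (217,350), brass foot up (+x) and lip down. The spare with ears is at (300,160), and the rail's free floor is around (495,283), turned about 18° clockwise. Next I'll get orientations from the edges.

```bash
python3 - <<'E'
from h import *
np.set_printoptions(precision=4,suppress=True)
W=lambda u,v,z: atz("top",(200+u/3,110+v/3),z)
a=W(216,437,.004);b=W(217,284,.009);print("holder lip,foot",a,b,np.linalg.norm(a-b),np.degrees(np.arctan2(*(b-a)[1::-1])))
for n,p,q,z in [("far",(450,172),(696,255),.035),("near",(388,354),(632,433),.0),("floorfar",(441,208),(600,258),.012),("h",(450,237),(549,271),.005),("h2",(432,291),(531,325),.005)]:
    a=W(*p,z);b=W(*q,z);d=a-b;print(n,a,b,"x-axis ang",np.degrees(np.arctan2(d[1],d[0]))-90)
a=W(432,291,.005);b=W(450,237,.005);print(np.degrees(np.arctan2(*(b-a)[1::-1])),np.linalg.norm(b-a))
# colour segmentation of holder: brass + lip
im=cv2.imread("pics/top0.png");hsv=cv2.cvtColor(im,cv2.COLOR_BGR2HSV)
ms=nets.silhouettes("top","holder_grip")
for m in ms[:1]:
    k=m["mask"].astype(np.uint8);print(m["p"],cv2.minAreaRect(np.argwhere(k)[:,::-1].astype(np.float32)))
E
```

```text
holder lip,foot [ 0.4294 -0.2432  0.004 ] [ 0.5343 -0.2463  0.009 ] 0.10506064547542791 -1.6712093179452336
far [ 0.6033 -0.4084  0.035 ] [ 0.5421 -0.5714  0.035 ] x-axis ang -20.59379478833
near [ 0.4829 -0.3629  0.    ] [ 0.4237 -0.5293  0.    ] x-axis ang -19.581849904105198
floorfar [ 0.5822 -0.4025  0.012 ] [ 0.5442 -0.5108  0.012 ] x-axis ang -19.334025005791474
h [ 0.5627 -0.4084  0.005 ] [ 0.5369 -0.4762  0.005 ] x-axis ang -20.806488293167973
h2 [ 0.5254 -0.3947  0.005 ] [ 0.4998 -0.4622  0.005 ] x-axis ang -20.71365748475756
-20.24845370442609 0.03973724611540766
0.78 ((272.0, 229.5), (49.0, 24.0), 90.0)
```

```bash
cat >> h.py <<'E'
def quat(yaw,pitch=0):
    "tool pose for a holder with x-axis yaw and foot-up pitch (deg); tool z down, tool y across"
    return R.from_euler('z',yaw,degrees=True)*R.from_euler('y',-pitch,degrees=True)*R.from_euler('x',180,degrees=True)
def rows(way,dmax=.048,amax=8.5,start=None):
    "way: list of (tcp pos, Rotation); prints rows in tool units"
    s=r.state();p,q=start or (s["position"],R.from_quat(s["eef_rot"]));p=np.array(p)
    for P,Q in way:
        if (q.inv()*Q).magnitude()>np.pi/2: Q=Q*R.from_euler('z',np.pi)
        n=int(np.ceil(max(np.linalg.norm(P-p)/dmax,np.degrees((q.inv()*Q).magnitude())/amax,1)))
        for k in range(n):
            f=1/(n-k);t=q.inv().apply((P-p)*f);w=(q.inv()*Q).as_rotvec()*f
            row=np.round(np.r_[t/.05,np.degrees(w)/120],3);print(row.tolist())
            p=p+q.apply(row[:3]*.05);q=q*R.from_rotvec(np.radians(row[3:]*120))
        print('--')
E
python3 - <<'E'
from h import *
a=cv2.imread("pics/top0.png");b=cv2.imread("pics/side0.png")
cv2.imwrite("pics/m2.png",np.vstack([cv2.resize(x,(480,300),interpolation=cv2.INTER_AREA) for x in (a,b)]))
rows([(np.array([.30,.40,.32]),quat(-20)),(np.array([.43,-.21,.26]),quat(-1.7))])
E
```

```text
[-0.527, -0.571, -0.389, 0.0, 0.0, -0.003]
[-0.523, -0.574, -0.389, 0.0, 0.0, -0.003]
[-0.52, -0.577, -0.389, 0.0, 0.0, -0.002]
[-0.517, -0.579, -0.39, 0.0, 0.0, -0.003]
[-0.514, -0.583, -0.389, 0.0, 0.0, -0.002]
--
[-0.473, -0.755, 0.086, 0.0, 0.0, -0.011]
[-0.455, -0.766, 0.086, 0.0, 0.0, -0.011]
[-0.438, -0.776, 0.086, 0.0, 0.0, -0.011]
[-0.42, -0.786, 0.086, 0.0, 0.0, -0.011]
[-0.401, -0.795, 0.086, 0.0, 0.0, -0.011]
[-0.383, -0.804, 0.085, 0.0, 0.0, -0.011]
[-0.364, -0.813, 0.086, 0.0, 0.0, -0.011]
[-0.346, -0.821, 0.085, 0.0, 0.0, -0.011]
[-0.327, -0.829, 0.086, 0.0, 0.0, -0.011]
[-0.307, -0.837, 0.085, 0.0, 0.0, -0.011]
[-0.288, -0.843, 0.086, 0.0, 0.0, -0.011]
[-0.269, -0.85, 0.085, 0.0, 0.0, -0.011]
[-0.249, -0.856, 0.086, 0.0, 0.0, -0.01]
[-0.231, -0.86, 0.085, 0.0, 0.0, -0.011]
--
```

View pics/m2.png

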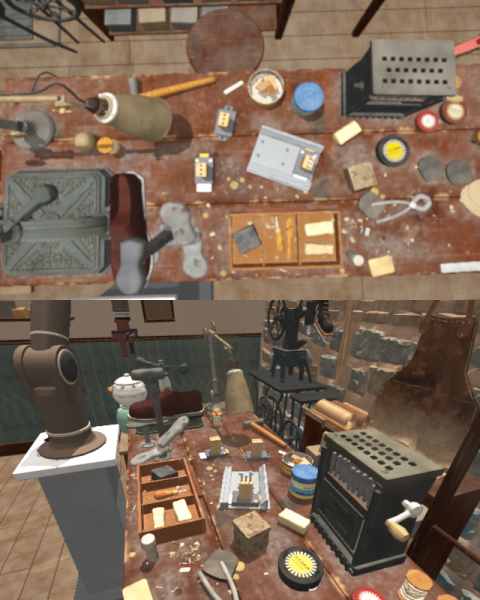

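The view shows a bulky machine with a red cushion (top view ~(128,235)) and a lamp between the start and the holder. I'll estimate their heights before crossing.

```bash
python3 - <<'E'
from h import *
np.set_printoptions(precision=3,suppress=True)
k=4/3
for n,a,b in [("redtop",(128,180),(175,392)),("redfront",(120,285),(135,410)),("armend",(40,185),(125,368)),("armend2",(40,185),(188,366)),("knob",(30,215),(150,375)),("lamptip",(165,120),(238,410)),("lamptop",(100,103),(235,360)),("lampbase",(30,130),(215,415))]:
    A=np.array(a)*k;B=(np.array(b)-[0,300])*k
    p=tri([("top",A),("side",B)]);print(n,p,proj("top",p)-A,proj("side",p)-B)
print(proj("side",np.array([.23,.58,.22])),proj("top",np.array([.23,.58,.22])))
a=cv2.imread("pics/top0.png")[90:400,0:290];b=cv2.imread("pics/side0.png")[0:220,100:380]
cv2.imwrite("pics/m3.png",np.hstack([cv2.resize(x,None,fx=400/x.shape[1],fy=400/x.shape[1],interpolation=cv2.INTER_CUBIC)[:314] for x in (a,b)]))
E
```

```text
redtop [ 0.426 -0.097  0.19 ] [-2.907 24.368] [15.127 -0.533]
redfront [ 0.235 -0.066  0.133] [ 0.767 -4.551] [-2.847 -0.549]
armend [0.345 0.031 0.266] [ 5.022 79.836] [43.053 -5.189]
armend2 [0.461 0.054 0.248] [ 0.25  -0.925] [-0.48  -0.037]
knob [0.355 0.104 0.207] [-4.085 26.872] [14.243  0.715]
lamptip [ 0.603 -0.166  0.125] [-0.704  2.769] [ 1.873 -0.229]
lamptop [ 0.614 -0.081  0.286] [ 0.024 -0.089] [-0.049  0.006]
lampbase [ 0.625  0.289 -0.066] [-0.318  1.215] [ 0.697 -0.033]
[171.578  72.701] [-285.787  408.372]
```

View pics/m3.png

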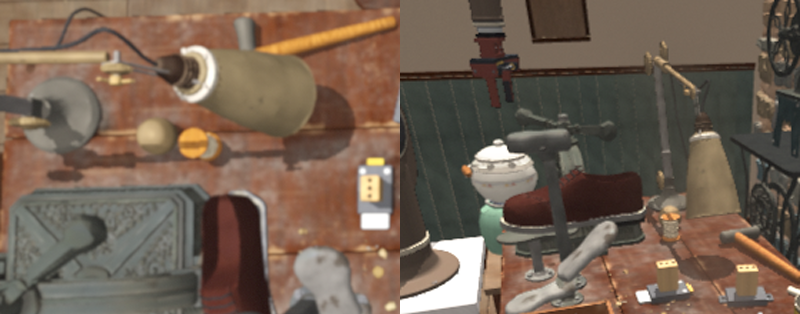

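```bash
python3 - <<'E'
from h import *
rows([(np.array([.30,.38,.42]),quat(-17)),(np.array([.42,-.15,.42]),quat(-8)),(np.array([.455,-.243,.25]),quat(-1.7))],dmax=.0495)
E
```

```text
[-0.464, -0.538, -0.658, 0.0, 0.0, -0.006]
[-0.457, -0.543, -0.658, 0.0, 0.0, -0.006]
[-0.45, -0.549, -0.658, 0.0, 0.0, -0.007]
[-0.442, -0.555, -0.657, 0.0, 0.0, -0.006]
[-0.435, -0.561, -0.658, 0.0, 0.0, -0.007]
[-0.426, -0.568, -0.657, 0.0, 0.0, -0.006]
--
[-0.491, -0.857, -0.0, 0.0, 0.0, -0.007]
[-0.478, -0.865, -0.0, 0.0, 0.0, -0.007]
[-0.466, -0.871, -0.0, 0.0, 0.0, -0.007]
[-0.453, -0.878, -0.0, 0.0, 0.0, -0.007]
[-0.44, -0.885, -0.0, 0.0, 0.0, -0.007]
[-0.427, -0.891, -0.0, 0.0, 0.0, -0.007]
[-0.413, -0.897, -0.0, 0.0, 0.0, -0.007]
[-0.4, -0.903, -0.0, 0.0, 0.0, -0.007]
[-0.387, -0.909, -0.0, 0.0, 0.0, -0.006]
[-0.376, -0.914, -0.0, 0.0, 0.0, -0.007]
[-0.362, -0.92, -0.001, 0.0, 0.0, -0.006]
--
[-0.238, -0.436, 0.85, 0.0, 0.0, -0.013]
[-0.226, -0.442, 0.85, 0.0, 0.0, -0.013]
[-0.214, -0.448, 0.85, 0.0, 0.0, -0.013]
[-0.202, -0.455, 0.85, 0.0, 0.0, -0.014]
--
```

Emit:
{"name": "servo_tool", "arguments": {
  "series": [
    [[-0.46,-0.54,-0.66,0,0,-0.006],[-0.46,-0.54,-0.66,0,0,-0.006],[-0.45,-0.55,-0.66,0,0,-0.006],[-0.44,-0.56,-0.66,0,0,-0.006],[-0.43,-0.56,-0.66,0,0,-0.006]]
  ]
}}

```text
time: 1.15
position: [0.2881, 0.4118, 0.3891]
eef_rot: [0.156, 0.988, 0.0, 0.0]
contact_force: [0.3, 0.8, -0.2]
grip_width: 0.0878
gripper_force: 0.0
```

Emit:
{"name": "servo_tool", "arguments": {
  "series": [
    [[-0.43,-0.57,-0.66,0,0,-0.006],[-0.49,-0.86,0,0,0,-0.007],[-0.48,-0.86,0,0,0,-0.007],[-0.47,-0.87,0,0,0,-0.007],[-0.45,-0.88,0,0,0,-0.007]]
  ]
}}

```text
time: 1.65
position: [0.3425, 0.1847, 0.4209]
eef_rot: [0.121, 0.993, 0.001, 0.0]
contact_force: [0.9, 0.6, -0.3]
grip_width: 0.0877
gripper_force: 0.0
```

Emit:
{"name": "servo_tool", "arguments": {
  "series": [
    [[-0.44,-0.88,0,0,0,-0.007],[-0.43,-0.89,0,0,0,-0.007],[-0.41,-0.9,0,0,0,-0.007],[-0.4,-0.9,0,0,0,-0.007],[-0.39,-0.91,0,0,0,-0.007]]
  ]
}}

```text
time: 2.15
position: [0.3959, -0.0563, 0.421]
eef_rot: [0.084, 0.996, 0.001, 0.001]
contact_force: [1.3, 0.2, -0.1]
grip_width: 0.0882
gripper_force: 0.0
```

Emit:
{"name": "servo_tool", "arguments": {
  "series": [
    [[-0.38,-0.91,0,0,0,-0.007],[-0.36,-0.92,0,0,0,-0.007],[0,0,0,0,0,0]]
  ]
}}

```text
time: 2.45
position: [0.4173, -0.157, 0.4212]
eef_rot: [0.074, 0.997, -0.001, 0.001]
contact_force: [0.0, 0.3, 0.3]
grip_width: 0.0877
gripper_force: 0.0
```

Emit:
{"name": "servo_tool", "arguments": {
  "series": [
    [[-0.24,-0.44,0.85,0,0,-0.013],[-0.23,-0.44,0.85,0,0,-0.013],[-0.21,-0.44,0.85,0,0,-0.013],[-0.2,-0.4,0.85,0,0,-0.013],[0,0,0,0,0,0]]
  ]
}}

```text
time: 2.95
position: [0.4508, -0.2408, 0.2451]
eef_rot: [0.016, 1.0, -0.001, -0.005]
contact_force: [0.0, 1.1, 0.6]
grip_width: 0.0876
gripper_force: 0.0
```

```bash
python3 - <<'E'
from h import *
np.set_printoptions(precision=4,suppress=True)
s=r.state();print(s["position"],s["joints"])
im=viewer.read_camera("wrist");cv2.imwrite("pics/w1.png",im[:,:,::-1])
for l,z in [("holder_grip",.04),("spare_grip",.04),("bay",.005)]:
    for d in nets.mark_of("wrist",l)[:2]: print(l,d["position"],d["p"],atz("wrist",d["position"],z))
E
```

```text
[ 0.4508 -0.2408  0.2451] [-0.4065  0.2819  0.9904  1.8768 -0.2532  1.1283  2.2154]
holder_grip [319.7, 202.7] 0.65 [ 0.4921 -0.2411  0.04  ]
spare_grip [273.0, 304.8] 0.82 [ 0.6269 -0.3039  0.04  ]
bay [162.0, 229.5] 0.61 [ 0.5359 -0.4461  0.005 ]
```

View pics/w1.png

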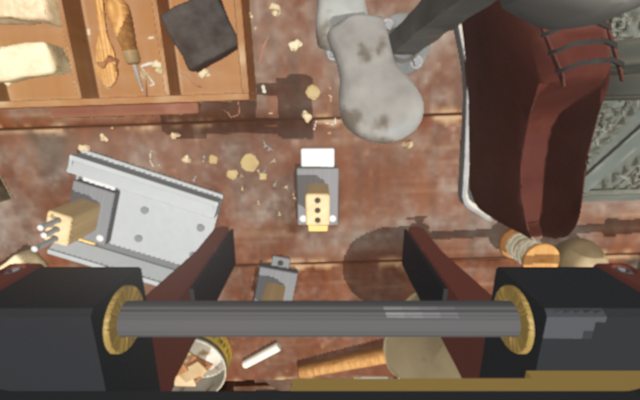

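Wrist view: the holder is upright at ~(318,190), with the lip end at row ~149 and the base between columns ~297 and 340. The fingers straddle clear. I'll refine x from the lip edge.

```bash
python3 - <<'E'
from h import *
np.set_printoptions(precision=4,suppress=True)
im=cv2.imread("pics/w1.png");g=im.min(2).astype(int)
print("lip rows",g[140:172:2,318]);print("lip cols@157",g[157,296:342:2])
m=((g>200)*1).astype(np.uint8)[140:175,290:345];c=np.argwhere(m)[:,::-1].astype(np.float32)+[290,140]
x,y,w,h=cv2.boundingRect(c.astype(np.float32));print(x,y,w,h)
p=atz("wrist",(x+w/2-.5,y-.5),.004);q=atz("wrist",(x+w/2-.5,y+h-.5),.006);print("lip tip",p,"lip root",q,"centres",p[0]+.058,q[0]+.036)
q1=proj("wrist",np.array([.4876,-.2435,.066]));print("block top centre predicted px",q1,"seen ~(317,208)")
rows([(np.array([.490,-.243,.13]),quat(-1.7)),(np.array([.490,-.243,.0225]),quat(-1.7))])
E
```

```text
lip rows [ 98  95  93  89 190 255 255 255 255 255 255 255 255 194 136 167]
lip cols@157 [ 75  73 129 247 255 255 255 255 255 255 255 255 255 255 255 255 255 255
 255 172  82  81  81]
301 149 33 18
lip tip [ 0.4372 -0.2419  0.004 ] lip root [ 0.459  -0.2426  0.006 ] centres 0.49520017417065865 0.49500759832615315
block top centre predicted px [316.7464 203.2578] seen ~(317,208)
[-0.241, -0.013, 0.815, 0.0, 0.0, -0.0]
[-0.24, -0.013, 0.815, 0.0, 0.001, -0.0]
[-0.242, -0.013, 0.815, 0.0, 0.0, -0.001]
--
[0.0, -0.0, 0.717, 0.0, 0.0, 0.0]
[0.0, -0.001, 0.716, 0.0, 0.0, 0.0]
[0.0, -0.0, 0.717, 0.0, 0.0, 0.0]
--
```

Emit:
{"name": "servo_tool", "arguments": {
  "series": [
    [[-0.25,-0.02,0.8,0,0,0],[-0.25,-0.02,0.8,0,0,0],[-0.25,-0.02,0.7,0,0,0],[0,0,0,0,0,0]]
  ]
}}

```text
time: 3.55
position: [0.4911, -0.2418, 0.1341]
eef_rot: [0.014, 1.0, 0.001, -0.001]
contact_force: [-0.1, 0.2, 0.2]
grip_width: 0.0877
gripper_force: 0.0
```

```bash
python3 - <<'E'
from h import *
np.set_printoptions(precision=4,suppress=True)
s=r.state();print(s["position"],s["eef_rot"],s["joints"])
im=viewer.read_camera("wrist")[:,:,::-1];cv2.imwrite("pics/w2.png",im)
g=im.min(2);n,l,st,ce=cv2.connectedComponentsWithStats((g>200).astype(np.uint8))
for i in range(1,n):
    x,y,w,h,a=st[i]
    if a>300:print(st[i],"tip",atz("wrist",(x+w/2-.5,y-.5),.004)+[.058,0,0],"root",atz("wrist",(x+w/2-.5,y+h-.5),.006)+[.036,0,0])
for d in nets.mark_of("wrist","holder_grip")[:1]: print(d["position"],d["p"],atz("wrist",d["position"],.04))
cv2.imwrite("pics/w2c.png",im)
E
```

```text
[ 0.4911 -0.2418  0.1341] [ 0.014   0.9999  0.001  -0.001 ] [-0.2655  0.491   0.8572  1.921  -0.4583  0.9395  2.3563]
[  0 123 182  63 487] tip [ 0.4881 -0.4367  0.004 ] root [ 0.5207 -0.447   0.006 ]
[    0   136   175   149 13231] tip [ 0.4989 -0.4421  0.004 ] root [ 0.6191 -0.4712  0.006 ]
[315.7, 192.4] 0.62 [ 0.4885 -0.247   0.04  ]
```

View pics/w2.png

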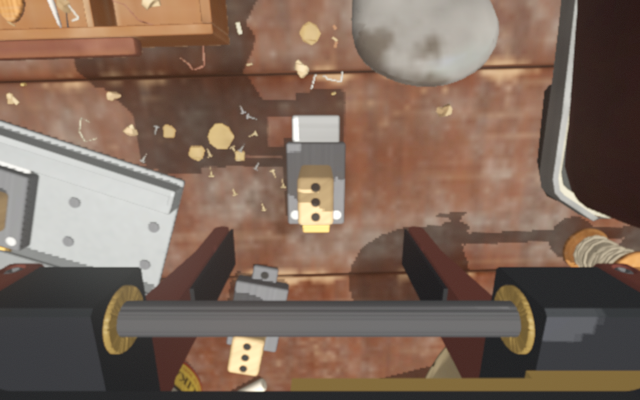

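Wrist view: lip rows 115–142, columns 292–340. Block at (315,193), between the fingers.

```bash
python3 - <<'E'
from h import *
np.set_printoptions(precision=4,suppress=True)
print(atz("wrist",(316,114.8),.004)+[.058,0,0],atz("wrist",(315.5,142),.010)+[.036,0,0],atz("wrist",(316,231.5),.006)-[.046,0,0],atz("wrist",(315,203),.066))
rows([(np.array([.4895,-.2445,.0225]),quat(-1.7))])
E
```

```text
[ 0.4878 -0.2451  0.004 ] [ 0.4881 -0.2462  0.01  ] [ 0.4895 -0.2485  0.006 ] [ 0.4893 -0.2473  0.066 ]
[0.012, -0.003, 0.768, 0.0, 0.0, -0.0]
[0.012, -0.003, 0.768, 0.0, 0.0, -0.0]
[0.012, -0.002, 0.767, 0.0, 0.001, -0.0]
--
```

Emit:
{"name": "servo_tool", "arguments": {
  "series": [
    [[0.02,-0.024,0.75,0,0,0],[0.02,-0.024,0.75,0,0,0],[0.02,-0.024,0.73,0,0,0],[0,0,0,0,0,0]]
  ]
}}

```text
time: 4.05
position: [0.4866, -0.2469, 0.0239]
eef_rot: [0.015, 1.0, 0.001, -0.001]
contact_force: [-0.6, 0.7, 0.6]
grip_width: 0.0878
gripper_force: 0.0
```

Emit:
{"name": "servo_tool", "arguments": {
  "series": [
    [[0,0,0,0,0,0],[0,0,0,0,0,0],[0,0,0,0,0,0],[0,0,0,0,0,0],[0,0,0,0,0,0]]
  ],
  "claw": -1,
  "force": 50
}}

```text
time: 4.55
position: [0.4878, -0.2479, 0.0249]
eef_rot: [0.015, 1.0, -0.0, 0.001]
contact_force: [-0.2, -0.4, -0.9]
grip_width: 0.051
gripper_force: 0.0
```

Emit:
{"name": "servo_tool", "arguments": {
  "series": [
    [[0,0,0,0,0,0],[0,0,0,0,0,0],[0,0,0,0,0,0]]
  ]
}}

```text
time: 4.85
position: [0.4873, -0.2472, 0.024]
eef_rot: [0.015, 1.0, 0.001, -0.0]
contact_force: [-0.7, 3.7, 2.7]
grip_width: 0.0272
gripper_force: 1.5
```

Emit:
{"name": "servo_tool", "arguments": {
  "series": [
    [[0,0,0,0,0,0],[0,0,0,0,0,0],[0,0,-0.4,0,0,0],[0,0,-0.8,0,0,0],[0,0,-0.8,0,0,0]]
  ]
}}

```text
time: 5.35
position: [0.4861, -0.2485, 0.1244]
eef_rot: [0.016, 1.0, -0.0, -0.001]
contact_force: [1.4, -0.1, -1.9]
grip_width: 0.0258
gripper_force: 50.0
```

```bash
python3 - <<'E'
from h import *
s=r.state();p=s["position"];q=R.from_quat(s["eef_rot"]);print(p,s["gripper_force"],s["grip_width"])
P=np.array([.50,-.35,.17]);rows([(P,quat(-20.3)),(np.array([.5,-.40,.15]),quat(-20.3,18))])
E
```

```text
[ 0.48614798 -0.24846585  0.12438929] 49.99906361103058 0.02578927457572639
[-0.113, -0.674, -0.304, -0.0, -0.0, 0.051]
[-0.185, -0.658, -0.304, -0.0, -0.001, 0.051]
[-0.254, -0.634, -0.303, -0.001, -0.0, 0.052]
--
[-0.116, -0.313, 0.133, 0.0, -0.05, -0.0]
[-0.101, -0.313, 0.145, 0.0, -0.05, -0.0]
[-0.086, -0.312, 0.154, 0.0, -0.05, -0.0]
--
```

Emit:
{"name": "servo_tool", "arguments": {
  "series": [
    [[-0.11,-0.67,-0.3,0,0,0.051],[-0.18,-0.66,-0.3,0,0,0.051],[-0.25,-0.63,-0.3,0,0,0.051],[0,0,0,0,0,0],[0,0,0,0,0,0]]
  ]
}}

```text
time: 5.85
position: [0.4997, -0.3502, 0.1686]
eef_rot: [0.176, 0.984, -0.0, -0.0]
contact_force: [-0.7, 0.2, -3.5]
grip_width: 0.0258
gripper_force: 50.0
```

```bash
python3 - <<'E'
from h import *
np.set_printoptions(precision=4,suppress=True)
s=r.state();print(s["position"],s["joints"])
im=viewer.read_camera("wrist")[:,:,::-1];cv2.imwrite("pics/w3.png",cv2.resize(im[:300,:420],None,fx=1.9,fy=1.9,interpolation=cv2.INTER_CUBIC))
for l,z in [("bay",.005)]:
  for c in ("wrist","top"):
    if c=="top": viewer.read_camera(c)
    for d in nets.mark_of(c,l)[:2]: print(c,d["position"],d["p"],atz(c,d["position"],z))
np.save("T.npy",viewer.camera_info("wrist")["cam_to_world"])
E
```

```text
[ 0.4997 -0.3502  0.1686] [-0.1047  0.5873  0.938   1.7377 -0.5264  1.091   2.2238]
wrist [245.3, 234.6] 0.77 [ 0.5307 -0.4404  0.005 ]
```

View pics/w3.png

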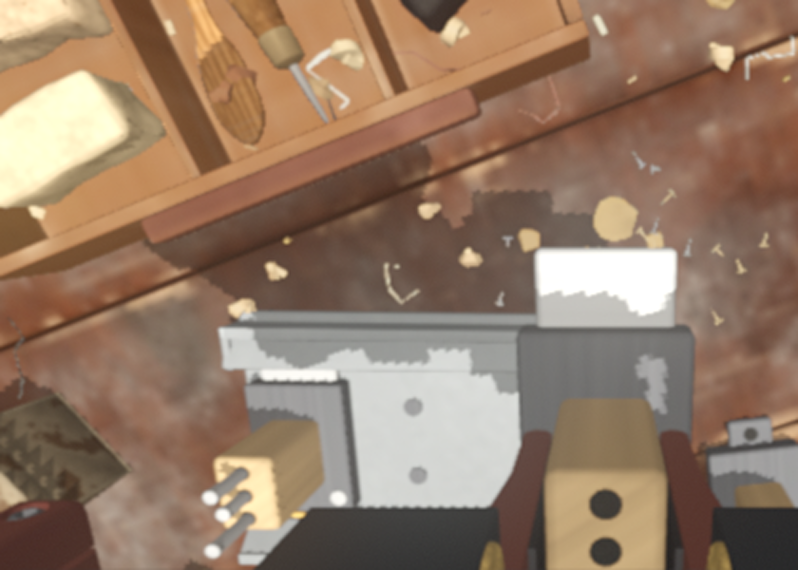

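The rail's overhang edges run level in the image (rows 327–370), so the yaw of -20.3° is right. The lip spans columns 535–677, rows 248–328. The filled holder's base edge is at column ~350. Now I'll work out the bay and in-hand offsets.

```bash
python3 - <<'E'
from h import *
np.set_printoptions(precision=4,suppress=True)
B=np.array([.5300,-.4405,.005]);Rb=R.from_euler('z',-20.3,degrees=True)
F=lambda u,v,z: Rb.inv().apply(atz("wrist",(u/1.9,v/1.9),z)-B)*1000
for v,z in [(312,0),(327,.025),(370,.025),(370,.020)]:
    for u in (300,500):print("row",v,u,z,F(u,v,z))
print("filled base edge (y -60)",F(352,395,.019),"filled lip end corner",F(262,375,.005),F(337,375,.005))
print("holes",[F(*p,.005)[:2] for p in [(413,407),(418,476)]])
tcp=Rb.inv().apply(r.state()["position"]-B)*1000
uz=r.state()["position"][2]-.0242
for n,p,z in [("lip tip",(606,249),uz+.004),("lip root",(606,328),uz+.010),("baseL",(518,340),uz+.014),("baseR",(693,340),uz+.014),("hole",(605,505),uz+.066)]: print(n,F(*p,z)-tcp)
W=lambda u,v,z: Rb.inv().apply(atz("top",(200+u/3,110+v/3),z)-B)*1000
print("top holes",[W(*p,.005)[:2] for p in [(450,237),(549,271),(432,291),(531,325)]],"mark",Rb.inv().apply(atz("top",(366.2,204.3),.005)-B)*1000)
print(Rb.inv().apply(atz("wrist",(245.3,234.6),.005)-B)*1000)
E
```

```text
row 312 300 0 [-71.3877 -82.9838  -5.    ]
row 312 500 0 [-71.874   21.3098  -5.    ]
row 327 300 0.025 [-68.6591 -71.8557  20.    ]
row 327 500 0.025 [-69.1116  25.1429  20.    ]
row 370 300 0.025 [-46.9972 -74.5078  20.    ]
row 370 500 0.025 [-47.4588  24.2978  20.    ]
row 370 300 0.02 [-45.5921 -76.9722  15.    ]
row 370 500 0.02 [-46.0613  23.4551  15.    ]
filled base edge (y -60) [-32.2102 -52.6013  14.    ] filled lip end corner [ -38.543  -104.7509    0.    ] [-38.728  -65.1791   0.    ]
holes [array([-21.097 , -26.4228]), array([ 19.0729, -26.6902])]
lip tip [-57.342   -0.6488 -20.2   ]
lip root [-36.0697  -0.5496 -14.2   ]
baseL [-33.4346 -24.7065 -10.2   ]
baseR [-33.6589  23.3431 -10.2   ]
hole [-10.6385  -0.7297  41.8   ]
top holes [array([19.5161, 41.4305]), array([ 18.875 , -31.0959]), array([-20.2211,  41.3948]), array([-20.7426, -30.8354])] mark [-0.1489 -0.5595  0.    ]
[1.0224 0.788  0.    ]
```

```bash
cat >> h.py <<'E'
Rb=R.from_euler('z',-20.3,degrees=True);B=np.array([.5300,-.4405,.005])+Rb.apply([-.001,0,0])
def tcp(lx,lz,pitch,y=18.):
    "TCP pose with lip's lower tip at (lx,lz) mm in bay frame"
    Rp=R.from_euler('y',-pitch,degrees=True)
    v=np.array([lx,y,lz])+Rp.apply([58-.7,.7,24.2])
    return B+Rb.apply(v/1000),quat(-20.3,pitch)
def where():
    s=r.state();q=R.from_quat(s["eef_rot"]);v=Rb.inv().apply(s["position"]-B)*1000
    x=Rb.inv().apply(q.apply([1,0,0]));pitch=np.degrees(np.arctan2(-x[2],-x[0]) if x[0]<0 else np.arctan2(x[2],x[0]))
    t=v-R.from_euler('y',-pitch,degrees=True).apply([57.3,.7,24.2])
    print("tcp bay",v.round(1),"pitch",round(pitch,2),"lip",t.round(1),"F bay",Rb.inv().apply(s["contact_force"]).round(1),"grip",s["gripper_force"],s["grip_width"],"t",s["time"]);return v
E
python3 - <<'E'
from h import *
where()
rows([tcp(-33,70,18),tcp(-33,9.6,18),tcp(-56.5,2,18)],amax=6)
E
```

```text
tcp bay [-58.8  76.7 163.3] pitch -0.08 lip [-116.1   76.   139.2] F bay [-0.2  1.4 -3. ] grip 49.99922275543213 0.02575338414927865 t 6.05
[-0.363, -0.292, 0.262, 0.0, -0.038, 0.0]
[-0.341, -0.292, 0.29, 0.0, -0.038, 0.001]
[-0.318, -0.291, 0.317, 0.0, -0.037, 0.0]
[-0.292, -0.291, 0.34, 0.001, -0.038, 0.001]
--
[0.187, 0.0, 0.574, -0.0, 0.0, -0.0]
[0.187, 0.0, 0.575, -0.0, 0.0, -0.0]
--
[0.494, 0.0, -0.001, -0.0, 0.0, -0.0]
--
```

Emit:
{"name": "servo_tool", "arguments": {
  "series": [
    [[-0.36,-0.29,0.26,0,-0.038,0],[-0.34,-0.29,0.29,0,-0.038,0],[-0.32,-0.29,0.32,0,-0.037,0],[-0.29,-0.29,0.34,0,-0.037,0],[0,0,0,0,0,0]]
  ]
}}

```text
time: 6.55
position: [0.5465, -0.4292, 0.1146]
eef_rot: [0.174, 0.972, -0.027, 0.153]
contact_force: [-0.2, -0.4, -1.9]
grip_width: 0.0259
gripper_force: 50.0
```

```bash
python3 - <<'E'
from h import *
where();print(r.state()["joints"].round(2))
im=viewer.read_camera("side")[:,:,::-1];cv2.imwrite("pics/s1.png",cv2.resize(im[130:310,230:450],None,fx=3,fy=3,interpolation=cv2.INTER_CUBIC))
where()
rows([tcp(-33,9.6,18),tcp(-56.5,2,18)],amax=6)
E
```

```text
tcp bay [ 12.5  16.3 109.6] pitch 17.92 lip [-34.6  15.6  68.9] F bay [-0.  -0.4 -1.9] grip 49.99893128871918 0.02587642605138299 t 6.55
[ 0.11  0.59  0.75  1.84 -0.83  0.7   2.54]
tcp bay [ 12.8  17.6 110.5] pitch 17.83 lip [-34.4  16.9  69.9] F bay [-0.6  0.3 -2.7] grip 49.99913513660431 0.02562013495337688 t 6.6
[0.172, 0.011, 0.576, 0.0, -0.001, 0.0]
[0.174, 0.01, 0.577, 0.001, -0.0, 0.0]
--
[0.494, 0.001, -0.001, -0.0, -0.0, 0.0]
--
```

View pics/s1.png

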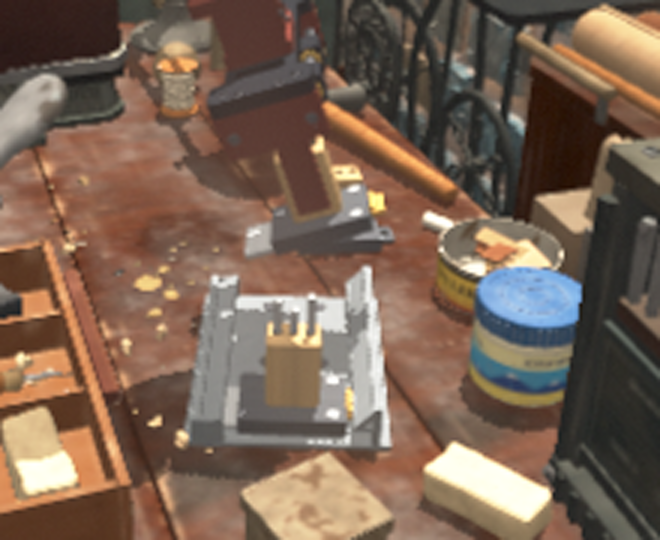

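The holder is pitched foot-up above the free bay (crop ~(320,200)), and nothing has slipped. Descending now.

Emit:
{"name": "servo_tool", "arguments": {
  "series": [
    [[0.15,0,0.58,0,0,0],[0.15,0,0.58,0,0,0],[0,0,0,0,0,0]]
  ]
}}

```text
time: 6.9
position: [0.5515, -0.4262, 0.0534]
eef_rot: [0.172, 0.973, -0.025, 0.151]
contact_force: [-0.3, 1.0, -2.8]
grip_width: 0.0261
gripper_force: 50.0
```

```bash
python3 - <<'E'
from h import *
where()
im=viewer.read_camera("wrist")[:,:,::-1];cv2.imwrite("pics/w4.png",cv2.resize(im[60:300,150:470],None,fx=2.4,fy=2.4,interpolation=cv2.INTER_CUBIC))
where()
rows([tcp(-56.5,2,18)])
E
```

```text
tcp bay [16.2 20.9 48.4] pitch 17.61 lip [-31.1  20.2   8. ] F bay [-0.6  0.8 -2.8] grip 49.99920845031738 0.02606030257424224 t 6.9
tcp bay [17.2 19.7 50.6] pitch 17.77 lip [-30.   19.   10.1] F bay [-0.  -0.5 -2.7] grip 49.99929070472717 0.02597873687483391 t 6.95
[0.557, -0.017, -0.012, 0.001, -0.002, 0.002]
--
```

View pics/w4.png

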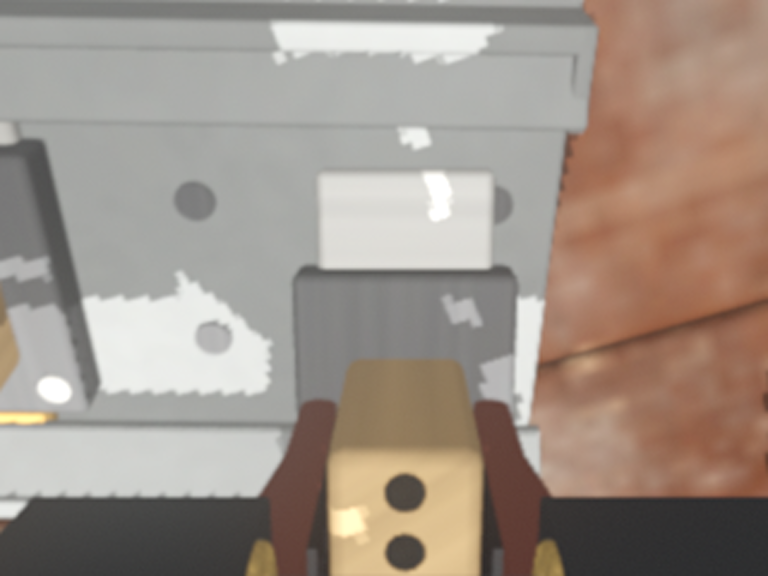

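The lip tip (row 170) sits just short of the overhang edge (row ~125) and is parallel to it. Checking the gap.

```bash
python3 - <<'E'
from h import *
F=lambda u,v,z: (Rb.inv().apply(atz("wrist",(150+u/2.4,60+v/2.4),z/1000+.005)-B)*1000).round(1)
print("lip top corner",F(405,170,15.2),"edge",F(405,126,20),F(405,126,15),"holes",F(195,200,0),F(213,338,0),"hand lip root",F(405,270,9.6+22*.309+5.7))
E
```

```text
lip top corner [-32.2  19.   15.2] edge [-43.9  19.   20. ] [-42.1  19.   15. ] holes [-17.8 -32.2   0. ] [ 23.1 -32.9   0. ] hand lip root [-11.   19.1  22.1]
```

```bash
sed -i 's/\[-.001,0,0\]/[.0005,0,0]/' h.py; python3 - <<'E'
from h import *
where();rows([tcp(-56.5,2.5,18,19)],dmax=.015)
E
```

```text
tcp bay [15.7 19.7 50.6] pitch 17.77 lip [-31.5  19.   10.1] F bay [-0.  -0.5 -2.7] grip 49.99929070472717 0.02597873687483391 t 6.95
[0.263, 0.002, -0.006, 0.001, -0.001, 0.001]
[0.262, 0.001, -0.007, 0.0, -0.001, 0.001]
--
```

Emit:
{"name": "servo_tool", "arguments": {
  "series": [
    [[0.26,0,0,0,0,0],[0.26,0,0,0,0,0],[0,0,0,0,0,0]]
  ]
}}

```text
time: 7.25
position: [0.5283, -0.4211, 0.0503]
eef_rot: [0.173, 0.972, -0.027, 0.154]
contact_force: [0.6, 0.3, -3.3]
grip_width: 0.0257
gripper_force: 50.0
```

```bash
python3 - <<'E'
from h import *
where()
E
```

```text
tcp bay [-8.9 17.6 45.3] pitch 18.0 lip [-55.9  16.9   4.5] F bay [ 0.5  0.5 -3.3] grip 49.99909222126007 0.02572008622607789 t 7.25
```

Emit:
{"name": "servo_tool", "arguments": {
  "series": [
    [[0.012,0,0.038,0,0,0],[0.012,0,0.038,0,0,0],[0,0,0,0,0,0],[0,0,0,0,0,0]]
  ]
}}

```text
time: 7.65
position: [0.5304, -0.4216, 0.0457]
eef_rot: [0.172, 0.972, -0.027, 0.155]
contact_force: [1.6, 0.1, 2.0]
grip_width: 0.0257
gripper_force: 50.0
```

```bash
python3 - <<'E'
from h import *
where()
E
```

```text
tcp bay [-6.7 17.8 40.7] pitch 18.11 lip [-53.6  17.1  -0.1] F bay [1.5 0.6 2. ] grip 50.000646114349365 0.025718487151690984 t 7.65
```

Emit:
{"name": "servo_tool", "arguments": {
  "series": [
    [[0.035,0,-0.02,0,0,0],[0.035,0,-0.012,0,0,0],[0,0,0,0,0,0]]
  ]
}}

```text
time: 7.95
position: [0.5255, -0.4203, 0.0457]
eef_rot: [0.173, 0.972, -0.028, 0.154]
contact_force: [1.1, -0.6, 2.2]
grip_width: 0.0261
gripper_force: 50.0
```

```bash
python3 - <<'E'
from h import *
where()
E
```

```text
tcp bay [-11.7  17.4  40.7] pitch 18.05 lip [-58.7  16.7  -0.1] F bay [ 1.2 -0.2  2.2] grip 50.000136494636536 0.026078235816554794 t 7.95
```

```bash
python3 - <<'E'
from h import *
rows([tcp(-58.2,0.3,p,17) for p in (15,12,9,6,3,0)]+[tcp(-58.2,-4,-1,17)],start=tcp(-58.3,0.,18,17)[0:1]+(quat(-20.3,18)*R.from_euler('z',np.pi),))
E
```

```text
[-0.028, 0.0, 0.056, -0.0, 0.025, 0.0]
--
[-0.023, -0.0, 0.06, -0.0, 0.025, -0.0]
--
[-0.024, -0.0, 0.061, -0.0, 0.025, -0.0]
--
[-0.024, 0.0, 0.06, -0.0, 0.025, -0.0]
--
[-0.024, -0.0, 0.061, -0.0, 0.025, -0.0]
--
[-0.023, -0.0, 0.061, -0.0, 0.025, -0.0]
--
[-0.009, -0.0, 0.106, -0.0, 0.008, -0.0]
--
```

Emit:
{"name": "servo_tool", "arguments": {
  "series": [
    [[-0.024,0,0.056,0,0.025,0],[-0.023,0,0.06,0,0.025,0],[-0.024,0,0.06,0,0.025,0],[0,0,0,0,0,0],[0,0,0,0,0,0]]
  ],
  "force": 60
}}

```text
time: 8.45
position: [0.5312, -0.4219, 0.0377]
eef_rot: [0.174, 0.982, -0.014, 0.078]
contact_force: [3.2, -0.2, 2.2]
grip_width: 0.0258
gripper_force: 60.0
```

```bash
python3 - <<'E'
from h import *
where()
E
```

```text
tcp bay [-5.8 17.9 32.7] pitch 9.06 lip [-58.6  17.2  -0.2] F bay [3.1 0.9 2.2] grip 60.00096559524536 0.02577920678992954 t 8.45
```

Emit:
{"name": "servo_tool", "arguments": {
  "series": [
    [[-0.024,0,0.06,0,0.025,0],[-0.024,0,0.06,0,0.025,0],[0,0,0,0,0,0],[0,0,0,0,0,0]]
  ]
}}

```text
time: 8.85
position: [0.5334, -0.4231, 0.0319]
eef_rot: [0.175, 0.984, -0.005, 0.026]
contact_force: [0.1, 0.7, 3.3]
grip_width: 0.0262
gripper_force: 60.0
```

```bash
python3 - <<'E'
from h import *
where();print(r.state()["ft_torque"].round(2))
E
```

```text
tcp bay [-3.4 17.5 26.9] pitch 3.07 lip [-59.3  16.8  -0.3] F bay [-0.2  0.6  3.3] grip 60.001094341278076 0.026153362817799532 t 8.85
[0.33 0.32 0.  ]
```

Emit:
{"name": "servo_tool", "arguments": {
  "series": [
    [[-0.02,0,0.06,0,0.025,0],[0,0,0.04,0,0,0],[0,0,0,0,0,0],[0,0,0,0,0,0]]
  ]
}}

```text
time: 9.25
position: [0.5342, -0.4239, 0.0289]
eef_rot: [0.175, 0.985, 0.0, 0.001]
contact_force: [-3.0, 3.9, 18.0]
grip_width: 0.0254
gripper_force: 60.0
```

```bash
python3 - <<'E'
from h import *
where();print(Rb.inv().apply(r.state()["ft_torque"]).round(2))
E
```

```text
tcp bay [-2.3 17.  23.9] pitch 0.14 lip [-59.6  16.3  -0.4] F bay [-4.1  2.6 18. ] grip 60.00451683998108 0.02540799121651064 t 9.25
[ 0.39  1.58 -0.02]
```

```bash
python3 - <<'E'
from h import *
a=viewer.read_camera("side")[:,:,::-1];b=viewer.read_camera("wrist")[:,:,::-1]
a=cv2.resize(a[170:280,280:380],(500,550),interpolation=cv2.INTER_CUBIC);b=cv2.resize(b[60:300,230:361],(300,550),interpolation=cv2.INTER_CUBIC)
cv2.imwrite("pics/last.png",np.hstack([a,b]));where()
E
```

```text
tcp bay [-2.3 17.  23.9] pitch 0.14 lip [-59.6  16.3  -0.4] F bay [-4.3  2.2 16.8] grip 60.0044721364975 0.02584836948727715 t 9.35
```

View pics/last.png

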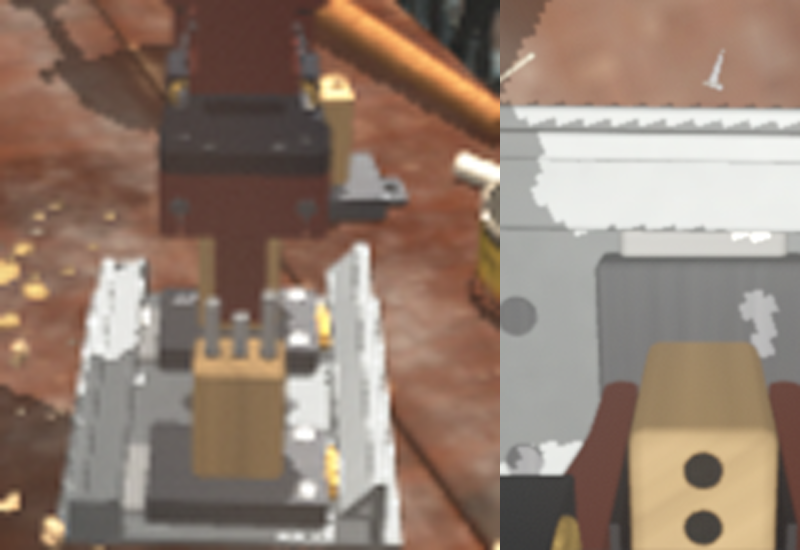

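The lip is under the overhang and the block looks level, but the picture doesn't settle whether the foot has clicked. I'll press further and compare force with travel.

Emit:
{"name": "servo_tool", "arguments": {
  "series": [
    [[0,0,0.03,0,0.004,0],[0,0,0,0,0,0],[0,0,0,0,0,0]]
  ]
}}

```text
time: 9.65
position: [0.5342, -0.424, 0.029]
eef_rot: [0.175, 0.985, 0.001, -0.002]
contact_force: [-8.3, 8.8, 28.6]
grip_width: 0.026
gripper_force: 60.0
```

```bash
python3 - <<'E'
from h import *
where();print(Rb.inv().apply(r.state()["ft_torque"]).round(2))
E
```

```text
tcp bay [-2.3 17.  24. ] pitch -0.29 lip [-59.7  16.3   0.1] F bay [-10.8   5.4  28.6] grip 60.008477568626404 0.026030979226042417 t 9.65
[0.99 1.8  0.06]
```

Emit:
{"name": "servo_tool", "arguments": {
  "series": [
    [[0,0,0.03,0,0.004,0],[0,0,0,0,0,0],[0,0,0,0,0,0]]
  ]
}}

```text
time: 9.95
position: [0.5343, -0.424, 0.0292]
eef_rot: [0.175, 0.984, 0.002, -0.006]
contact_force: [-11.1, 13.0, 41.2]
grip_width: 0.0257
gripper_force: 60.0
```

```bash
python3 - <<'E'
from h import *
where();print(Rb.inv().apply(r.state()["ft_torque"]).round(2))
E
```

```text
tcp bay [-2.2 16.9 24.2] pitch -0.72 lip [-59.8  16.2   0.7] F bay [-14.9   8.3  41.2] grip 60.013148188591 0.025736733511464206 t 9.95
[1.61 2.65 0.06]
```

Emit:
{"name": "servo_tool", "arguments": {
  "series": [
    [[0,0,-0.06,0,-0.008,0],[0,0,-0.04,0,0,0],[0,0,-0.06,0,0,0],[0,0,0,0,0,0],[0,0,0,0,0,0]]
  ]
}}

```text
time: 10.45
position: [0.5343, -0.4229, 0.0311]
eef_rot: [0.175, 0.985, 0.0, -0.001]
contact_force: [-0.8, 0.4, -4.4]
grip_width: 0.0256
gripper_force: 60.0
```

```bash
python3 - <<'E'
from h import *
where();print(Rb.inv().apply(r.state()["ft_torque"]).round(2))
E
```

```text
tcp bay [-2.6 18.  26.1] pitch -0.09 lip [-59.9  17.3   2. ] F bay [-0.9  0.1 -4.4] grip 59.99791860580444 0.02557359596442214 t 10.45
[0.05 0.31 0.03]
```

Emit:
{"name": "servo_tool", "arguments": {
  "series": [
    [[0,0,-0.05,0,0,0],[0,0,0,0,0,0],[0,0,0,0,0,0]]
  ]
}}

```text
time: 10.75
position: [0.5342, -0.4227, 0.0321]
eef_rot: [0.175, 0.985, 0.0, -0.001]
contact_force: [3.7, -2.7, -19.5]
grip_width: 0.0259
gripper_force: 60.0
```

```bash
python3 - <<'E'
from h import *
where();print(Rb.inv().apply(r.state()["ft_torque"]).round(2))
E
```

```text
tcp bay [-2.7 18.1 27.1] pitch -0.16 lip [-60.1  17.4   3.1] F bay [  4.4  -1.3 -19.5] grip 59.99381482601166 0.02588076985810089 t 10.75
[-0.64 -0.35 -0.07]
```

The keeper resists a 17 N pull, so the foot has clicked in. Lowering, releasing and retreating.

Emit:
{"name": "servo_tool", "arguments": {
  "series": [
    [[0,0,0.05,0,0,0],[0,0,0.02,0,0,0],[0,0,0,0,0,0]]
  ]
}}

```text
time: 11.05
position: [0.5347, -0.4234, 0.0313]
eef_rot: [0.175, 0.985, 0.0, -0.0]
contact_force: [-0.4, 0.6, -8.2]
grip_width: 0.0256
gripper_force: 60.0
```

Emit:
{"name": "servo_tool", "arguments": {
  "series": [
    [[0,0,0,0,0,0],[0,0,0,0,0,0],[0,0,0,0,0,0],[0,0,0,0,0,0],[0,0,0,0,0,0]]
  ],
  "claw": 0.2
}}

```text
time: 11.55
position: [0.535, -0.4236, 0.0315]
eef_rot: [0.175, 0.985, -0.0, 0.0]
contact_force: [0.5, -0.4, 0.5]
grip_width: 0.0522
gripper_force: 0.0
```

Emit:
{"name": "servo_tool", "arguments": {
  "series": [
    [[0,0,-0.2,0,0,0],[0,0,-0.6,0,0,0],[0,0,-0.8,0,0,0],[0,0,-0.8,0,0,0],[0,0,0,0,0,0]]
  ]
}}

```text
time: 12.05
position: [0.5364, -0.4264, 0.1579]
eef_rot: [0.175, 0.985, -0.002, 0.004]
contact_force: [0.3, -0.4, 0.4]
grip_width: 0.0525
gripper_force: 0.0
```

```bash
python3 - <<'E'
from h import *
where()
O={}
for c in ("top","side","wrist"):
    viewer.read_camera(c)
    for l in ("holder_grip","spare_grip"):
        d=nets.mark_of(c,l)[:2]
        for e in d: print(c,l,np.round(e["position"],1),round(e["p"],2),(Rb.inv().apply(atz(c,e["position"],.045)-B)*1000).round(1))
        if d: O.setdefault(l,[]).append((c,d[0]["position"]))
for l,o in O.items():
    if len(o)>1: p=tri(o);print(l,p.round(4),(Rb.inv().apply(p-B)*1000).round(1))
E
```

```text
tcp bay [  0.6  15.5 152.9] pitch 0.49 lip [-56.5  14.8 128.2] F bay [ 0.4 -0.3  0.4] grip 0.0 0.05254453969859111 t 12.05
side holder_grip [329.  221.1] 0.65 [ 1.3 23.7 40. ]
side spare_grip [340.2 195.8] 0.67 [ 29.9 145.7  40. ]
wrist holder_grip [323.3 192.2] 0.84 [-3.2 21.2 40. ]
wrist spare_grip [482.1 233.9] 0.83 [ 33.2 156.   40. ]
holder_grip [ 0.5371 -0.4203  0.0456] [-0.9 21.4 40.6]
spare_grip [ 0.6156 -0.3043  0.0402] [ 32.6 157.4  35.2]
```

```bash
python3 -c "
from rig import r
print(r.finish_job())"
```

```text
the job is handed in; nothing more can be done
None
```

The clip-on holder is clipped into the free bay, with its foot holding under the keeper against a 17 N pull. It measures about 1 mm off across the rail, 21 mm along it and 40.6 mm high. The screw-down holder was left where it stood, and I handed the job in at about 12 s; no verdict was returned.

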